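# Reset the tripped overload of the honing machine's starter

### The arm

A 6-joint arm with a two-finger parallel gripper is mounted at the origin on the work surface. World frame = base frame: x ahead of the robot, y to its left, z up, the work surface at z = 0. Lengths are in mm, angles in rad, forces in N, time in s.
With the tool pointing down it reaches from about 275 to 750 mm from the base axis. Payload 10.2 kg.
Tool frame: the origin (TCP) lies midway between the tips of the shut fingers; the grasp point (between the pads) lies 19 mm behind it; z points along the fingers, y is the line along which they close (so a half turn about z gives the same grasp; the last joint's range is limited). The gripper opens to 85 mm and grips with 20 to 120 N. Pads are 22 mm wide; open, the fingers measure 114 mm over their backs; the gripper's body (76 mm by 85 mm) begins 54 mm behind the grasp point. The pads swing forward as they close: fully open they stand 13 mm farther back than shut.
Start: joints at [1.022, 0.313, 1.498, -0, 1.331, -0.223], TCP at [168.048, 497.384, 231.294] pointing down, gripper open.
Joint ranges: [-2.94, 2.94], [-0.97, 2.17], [0.19, 2.56], [-1.23, 4.37], [0.02, 3.11], [-2.88, 2.88]. Speed limits (rad/s): [2.39, 2.39, 3.01, 3.14, 3.14, 3.14].

### API

Orientations are given as a unit quaternion [w, x, y, z].
In Python, from rig import sense, capture, finish_job, find_in, place_of gives the robot as it stands. The module is installed in compiled form; this text tells all that it offers.
- The arm moves only by the shell command python3 -m jog 'ROWS' [FORCE]. ROWS is JSON, a list of rows, each an object of numbers: "tx", "ty", "tz": the shift along the tool's x, y, z in mm; "ax", "ay", "az": the turn, a rotation vector about the tool's x, y, z in rad; "jaw": the closure, from -1 (fully open) to 1 (shut), so that 0 is half open. In form: [{"tx": .., "ty": .., "tz": .., "ax": .., "ay": .., "az": .., "jaw": ..}, ...]. A call has 1 to 5 rows; each row shifts and turns the commanded pose from where the row before left it, along the tool's axes as they then stand; what a row does not reach is not made up. A row lasts 1/8 s, in which the tool goes at most 62.5 mm and 10.7 degrees, less where a joint would pass 70% of its speed; a pose out of reach is approached as far as the arm can. A call with a gripper value outside its range is refused whole. The fingers move at their own pace and stop on an object; FORCE is the grip in N (left out, the last holds). Time passes only in rows, so rows that do not move let the fingers close. It gives the time, the measured TCP pose, the force, the opening and the grip force at its end, in the units of the state.
- sense(): the state, without advancing time (a new reading comes with each control period).
- capture(name): name is "scene" or "top" or "wrist"; returns a dict with "color" (420x560x3 uint8, red, green, blue), "depth" (420x560 float32, mm along the optical axis (not along the pixel's ray), 0 where there is no reading), "fx", "fy", "cx", "cy" (pixels), "camera_from_world" (4x4, takes a point from world to camera coordinates); the wrist camera has in their place "mount" (4x4, takes a point from camera to tool coordinates, whose origin is the TCP and whose axes are the flange's). Camera axes: x right, y up, looking along -z (the intrinsics and any distortion apply to the point x, -y, -z); pixel columns grow to the right and rows downward; lengths in mm; the calibration is good to about 2 mm. The wrist camera is an equidistant fisheye: a pixel r from the principal point sees the ray r / f radians off the axis. A picture is of the moment at which its call begins: read the wrist's pose just before it.
- finish_job(): hands the job in; it is judged then, once.
Trained networks look in the newest picture that a camera, given by its name, has taken for a name from the list of things; names that differ only in an ending like _2 or _b are one class to them, and where a whole thing is asked for, a point or a joint stands for the part that bears it (a point fixed in the world has none). Each returns a list of dicts, best first, with "conf" (0 to 1); they miss things now and then, are a little off and sometimes report something else, mostly with a low value. They report only what shows in the picture. A call takes as long as a camera call.
- find_in(query, camera): "centre" ([column, row] in pixels, amid what is visible of it).
- place_of(query, camera): "centre" ([column, row] in pixels: a listed point, or the origin of a listed thing).
The state is a dict: "time_s": time; "joints": joint angles; "dq": joint speeds; "tau": joint torques, N m; "eef_pos": TCP position; "ee_rot": TCP orientation; "force": force on the tool from outside, world axes, zero at the start; "wrist_torque": the same for the moment, N m; "grip_width": opening from 0.0 (shut) to 1.0 (fully open); "grip_force": force on a finger pad.
Only numpy, scipy, OpenCV 4.12 (cv2) and the standard library are available. Lean on these libraries where they do the work, as an engineer would, in place of code of your own. Each camera call takes 0.05 s, during which the arm holds its last target. There are 200 camera calls.

### The job

The honing machine's overload has tripped: reset it at its grey starter box, only pushing with the fingertips. First push the isolator lever over to off (leaning away from the robot), then push the half-open dust flap back, press the reset key at the bottom of its well fully home so that it stays down, and push the flap completely shut over the well again. Leave the machine off, and do not pick up or shift any of the tools and wood lying about.

Things in the scene. Friction and masses are not known exactly. Their poses are not given: they have to be found in the camera images.
- starter: Grey motor-starter box fixed to the bench, 150 (x) x 220 (y) x 75 mm high. Origin: centre of its underside. Its +x points away from the robot (yaw within 0.4 rad), +y left; offsets below are in this frame. On top: left (y = +50 mm) a round well under a steel flap, right (y = -60 mm) the isolator lever on a dark boss 50 x 32 x 8 mm. Beside it on the bench lie things up to 47 mm high.
- well_mouth (a point): Centre of the mouth of the reset well, level with the box top (offset 4, 50, 75 mm). The well is a plain round hole, 48 mm in diameter and 28 mm deep, straight down. The reset key stands on its floor: a round white key 28 mm in diameter.
- reset_key (a joint): Travel of the reset key, in m: about 0 = popped up (tripped), its top 19 mm below the well's mouth; 0.006 = fully home, its top 25 mm below the mouth. Moves straight down against a friction of about 2.5 N, then meets a hard stop; it stays where it is pushed.
- isolator (a joint): Angle of the isolator lever, in rad: 0 = on, leaning 0.5 rad towards the robot (box -x); 1.0 = off, leaning 0.5 rad away from it (box +x); hard stops at both. The pivot runs along the box's y at offset (0, -60, 83) mm. Stiff: about 0.08 N m of friction; it stays where it is left.
- isolator_tip (a point): Centre of the black ball, 18 mm in diameter, at the end of the isolator lever; 46 mm from the pivot. The rod below it is 10 mm thick.
- flap_hinge (a point): Middle of the flap's hinge axis, which runs along the box's y at offset (45, 50, 77) mm, 41 mm beyond the well's centre. It does not move.
- dust_flap (a joint): Angle of the dust flap, in rad: 0 = shut, lying flat on the box top over the well; 1.57 = upright; 2.3 = stop, leaning back beyond the hinge. It starts ajar (about 0.7 to 1.2), free edge towards the robot. Hinge friction about 0.045 N m: it stays where it is left at any angle and must be pushed both ways.
- flap_edge (a point): Middle of the flap's free edge. The flap is a steel plate 78 mm long from hinge to free edge, 76 mm wide and 3 mm thick, plain and flat.
- pencil: Loose flat carpenter's pencil on top of the starter, 125 x 11 x 8 mm, along x; origin at the centre of its underside. Leave it alone.
- tape: Red tape measure, 72 x 66 x 40 mm, on the bench left of the starter; origin under its centre. Leave it alone.
- gouge: Carving gouge lying on the bench behind the starter (beyond it from the robot), along its y; 275 mm long (wooden handle and steel blade), 30 mm high; origin under its middle. Leave it alone.
- log_slice: Slice of a log, 104 mm across, 32 mm high, on the bench at the right of the starter; origin under its centre. Leave it alone.
- mallet: Round carver's mallet standing on its head at the left, 86 mm across, 240 mm tall; origin under its centre. Leave it alone.
- billet: Split billet of pale wood at the left near the robot, 160 x 50 x 47 mm; origin under its centre. Leave it alone.
- driver: Screwdriver lying at the right near the robot, about 200 mm long; origin on the bench below it. Leave it alone.

How it is judged:
By the outcome, as a careful person would: the job done as asked, in the order asked, and still so for the second after the job is handed in, with the robot touching nothing.
It also fails if it takes over 61 s, if anything falls off the work surface, if the arm or the gripper's body presses on something with over 40 N, if the wrist force passes 120 N, or if a joint passes its speed limit or range.

## Working session

There is one attempt and no reset: what is moved stays moved. The work goes in short steps, Python scripts to look and compute and a shell command to move; the robot and the scene stay as the last step left them, time stands still between calls to the robot, and variables do not carry over. Pictures are saved under pics/ and viewed, at most 10 in all, crops included, and the job is handed in when it is done.

```bash
mkdir -p pics; cat > h.py <<'E'
import numpy as np, cv2
from rig import sense, capture, finish_job, find_in, place_of
def ray(c,px):
    M=np.linalg.inv(c["camera_from_world"]); d=np.array([(px[0]-c["cx"])/c["fx"],-(px[1]-c["cy"])/c["fy"],-1.])
    return M[:3,3], M[:3,:3]@d
def atz(c,px,z):
    o,d=ray(c,px); return o+d*(z-o[2])/d[2]
def dep(c,px):
    o,d=ray(c,px); u,v=int(round(px[0])),int(round(px[1])); p=c["depth"][v-1:v+2,u-1:u+2]; p=p[p>0]
    return o+d*np.median(p) if p.size else None
def cloud(c):
    v,u=np.mgrid[:420,:560]; M=np.linalg.inv(c["camera_from_world"])
    d=np.stack([(u-c["cx"])/c["fx"],-(v-c["cy"])/c["fy"],-np.ones_like(u)],-1)
    return M[:3,3]+(d*c["depth"][...,None])@M[:3,:3].T
def save(c,n): cv2.imwrite("pics/"+n+".png",c["color"][...,::-1])
E
python3 - <<'E'
from h import *
np.set_printoptions(precision=1,suppress=True)
s=sense();print(s)
for n in("scene","top"):
    c=capture(n);save(c,n+"0");print(n,np.linalg.inv(c["camera_from_world"])[:3,3])
    for q in("starter","well_mouth","isolator_tip","flap_hinge","flap_edge","pencil","mallet","tape","billet"):
        r=place_of(q,n)
        for x in r[:1]: print(q,x,dep(c,x["centre"]))
E
```

```text
{'time_s': 0.0, 'joints': array([ 1. ,  0.3,  1.5,  0. ,  1.3, -0.2]), 'dq': array([-0.,  0.,  0.,  0., -0.,  0.]), 'tau': array([ -0. , -41.2, -26. ,  -0. ,   0. ,   0. ]), 'eef_pos': array([167.9, 497.2, 230.7]), 'ee_rot': array([-0. ,  0.2,  1. , -0. ]), 'force': array([-0.1,  0.8, -0.2]), 'wrist_torque': array([-0.,  0.,  0.]), 'grip_force': 0.0, 'grip_width': 1.0027875313080306}
scene [1025.4 -445.9 1221.9]
starter {'centre': [250.9, 203.2], 'conf': 0.95} [501.6 -11.6  74.6]
well_mouth {'centre': [265.3, 177.2], 'conf': 0.84} [491.   54.3 111.2]
isolator_tip {'centre': [187.3, 292.5], 'conf': 0.73} [ 546.1 -278.    32.6]
flap_hinge {'centre': [275.5, 181.5], 'conf': 0.92} [506.3  75.4  83.2]
flap_edge {'centre': [259.7, 156.2], 'conf': 0.73} [415.3 109.2  75. ]
pencil {'centre': [251.5, 193.1], 'conf': 0.78} [485.5   7.5  83.4]
mallet {'centre': [383.3, 139.9], 'conf': 0.66} [623.8 385.6  66.7]
tape {'centre': [291.3, 160.5], 'conf': 0.63} [470.6 175.9  38.6]
billet {'centre': [346.8, 116.7], 'conf': 0.92} [484.3 400.8  39.1]
top [ 313.2   18.4 1257.7]
starter {'centre': [281.4, 256.6], 'conf': 0.79} [451.4  14.8  74.7]
well_mouth {'centre': [259.6, 249.8], 'conf': 0.73} [466.9  68.4  55.6]
isolator_tip {'centre': [306.7, 252.4], 'conf': 0.59} [457.4 -41.5 134. ]
flap_hinge {'centre': [257.8, 232.7], 'conf': 0.61} [504.1  74.3  82.9]
flap_edge {'centre': [256.7, 248.1], 'conf': 0.94} [470.6  75.7  55.8]
pencil {'centre': [286.3, 250.6], 'conf': 0.78} [465.3   4.1  83.5]
mallet {'centre': [127.0, 194.6], 'conf': 0.8} [573.9 390.9 102.8]
tape {'centre': [211.1, 252.2], 'conf': 0.67} [455.9 187.3  40.3]
billet {'centre': [125.1, 243.9], 'conf': 0.85} [463.7 400.5  39.8]
```

```bash
python3 - <<'E'
from h import *
np.set_printoptions(precision=1,suppress=True)
ims=[]
for n in("top","scene"):
    c=capture(n);P=cloud(c)
    m=(abs(P[...,2]-75)<4)&(abs(P[...,0]-455)<170)&(abs(P[...,1]-15)<170)&(c["depth"]>0)
    m=cv2.morphologyEx(m.astype(np.uint8),cv2.MORPH_OPEN,np.ones((3,3)))
    k,l,st,_=cv2.connectedComponentsWithStats(m); i=1+np.argmax(st[1:,4])
    print(n,cv2.minAreaRect(P[l==i][:,:2].astype(np.float32)),np.median(P[l==i][:,2]))
    a=(220,190) if n=="top" else (160,110)
    im=c["color"][a[1]:a[1]+140,a[0]:a[0]+140,::-1];ims.append(cv2.resize(im,(395,395),interpolation=cv2.INTER_CUBIC))
    h=(P[...,2]>90)&(P[...,2]<180)&(P[...,0]>350)&(P[...,0]<560)&(abs(P[...,1]-15)<130)&(c["depth"]>0)
    Q=P[h]; 
    F=Q[Q[:,1]>20]; B=Q[Q[:,1]<-10]
    print("flap pts",len(F),F[::max(1,len(F)//12)]); print("lever",B[::max(1,len(B)//12)])
cv2.imwrite("pics/a.png",np.hstack(ims))
E
```

```text
top ((478.7028503417969, -40.19545364379883), (149.87489318847656, 100.33853912353516), 9.919278144836426) 74.57585627926926
flap pts 408 [[503.   56.8  91.6]
 [493.  106.   90.2]
 [490.1 100.8  95.4]
 [486.5  95.2 105.7]
 [484.4  90.4 106. ]
 [481.2  85.1 113.6]
 [478.   82.2 120.9]
 [475.1  79.5 125.5]
 [472.2  74.4 132.2]
 [469.5  71.8 136.1]
 [466.9  69.3 139.4]
 [464.2  64.4 144.7]]
lever [[479.8 -38.9  93.4]
 [477.6 -43.6  94.3]
 [471.5 -36.5 101.3]
 [469.1 -36.6 101.9]
 [466.  -46.6 130.1]
 [463.2 -44.3 132.8]
 [460.7 -39.9 132.5]
 [462.5 -51.7 124.2]
 [458.4 -44.4 134.7]
 [456.4 -38.  129.2]
 [456.9 -49.2 130.5]
 [454.2 -42.5 130.8]
 [451.6 -40.3 132.4]]
scene ((471.1824951171875, 21.42992401123047), (152.55856323242188, 222.8688201904297), 9.5590238571167) 74.98779102317758
flap pts 566 [[459.6 105.7 143.4]
 [468.4  99.7 127.2]
 [479.6 110.1 113.8]
 [473.7  82.8 123.1]
 [482.   85.2 119.8]
 [481.6  74.5 121.9]
 [476.6  51.  133.2]
 [496.1 103.5  91.1]
 [493.6  87.3  97. ]
 [496.9  87.4  90.8]
 [490.4  50.2 111.4]
 [495.1  52.1 100.2]
 [502.9  40.   93.8]]
lever [[457.  -42.1 135.2]
 [460.4 -39.1 130.6]
 [466.1 -40.7 134.1]
 [465.3 -40.6 128.5]
 [468.4 -43.4 130.5]
 [470.4 -45.4 130.3]
 [468.  -41.1 117.7]
 [467.5 -44.9 112.2]
 [473.7 -40.7 109.2]
 [472.9 -44.2 102.8]
 [477.3 -38.7  96.2]
 [479.8 -44.7  96.6]]
```

View pics/a.png

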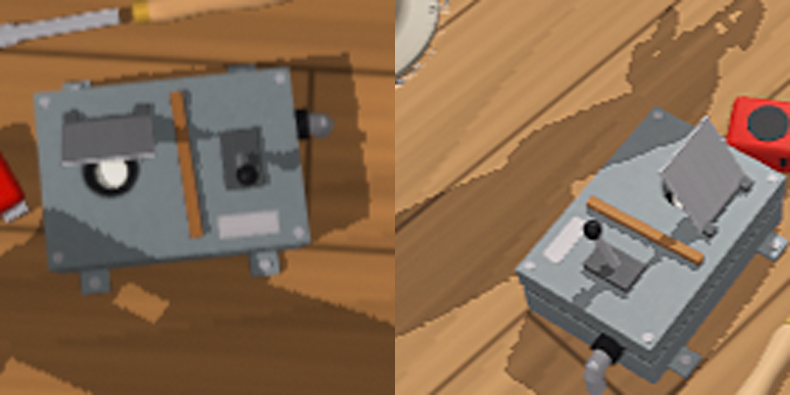

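View pics/top0.png

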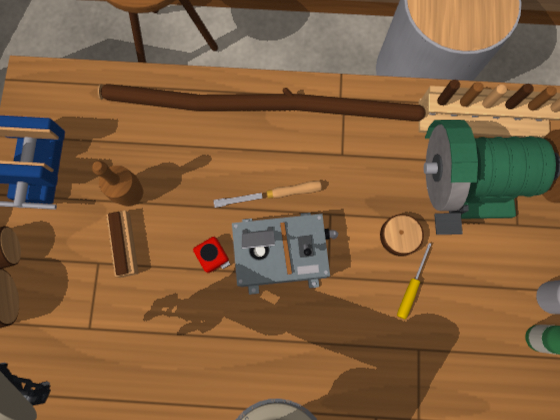

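The top view shows the box, with the white key in its well at about (260,250), the flap raised to about 1.05 rad and the lever ball at (306,252). The pencil lies between them. The fits agree on the starter centre at about (471,20) with yaw 0.167.

```bash
cat >> h.py <<'E'
from scipy.spatial.transform import Rotation as R
C=np.array([471,20,0.]);YAW=.167
Rb=R.from_euler('z',YAW).as_matrix()
def st():
    s=sense();q=np.roll(s["ee_rot"],-1);return s,R.from_quat(q).as_matrix()
def go(*targets):
    "box-frame targets -> tool shifts"
    s,T=st();Tb=Rb.T@T;b=Rb.T@(s["eef_pos"]-C)
    print("t",s["time_s"],"box pos",b.round(1),"toolx in box",Tb[:,0].round(3),"toolz",Tb[:,2].round(3),"F box",(Rb.T@s["force"]).round(1),"grip",round(s["grip_width"],2))
    G=np.diag([-1,1,-1.])
    print("turn to align",R.from_matrix(Tb.T@G).as_rotvec().round(3), "or", R.from_matrix(Tb.T@np.diag([1,-1,-1.])).as_rotvec().round(3))
    for t in targets: print("tool shift",(Tb.T@(np.array(t)-b)).round(1),"aligned",(G@(np.array(t)-b)).round(1))
E
python3 - <<'E'
from h import *
go((-60,-60,220))
E
```

```text
t 1.1 box pos [-219.4  521.1  231.3] toolx in box [-0.881  0.473  0.   ] toolz [-0. -0. -1.] F box [ 0.4  0.2 -0.3] grip 1.0
turn to align [-0.    -0.    -0.493] or [-0.     0.     2.649]
tool shift [-415.3 -436.6   11.3] aligned [-159.4 -581.1   11.3]
```

```bash
python3 -m jog '[{"az":-0.165,"jaw":1},{"az":-0.165,"jaw":1},{"az":-0.163,"jaw":1},{"tx":-15,"ty":-55,"jaw":1},{"tx":-15,"ty":-55,"jaw":1}]' 30
python3 -m jog '[{"tx":-15,"ty":-55,"jaw":1},{"tx":-15,"ty":-55,"jaw":1},{"tx":-15,"ty":-55,"jaw":1},{"tx":-15,"ty":-55,"jaw":1},{"tx":-15,"ty":-55,"jaw":1}]'
python3 -m jog '[{"tx":-15,"ty":-55,"jaw":1},{"tx":-15,"ty":-55,"jaw":1},{"tx":-10,"ty":-50,"jaw":1},{"jaw":1}]'
python3 - <<'E'
from h import *
go((-60,-60,220),(-55,-60,112))
s,T=st();c=capture("wrist");save(c,"w1")
c=capture("top");save(c,"t1")
E
```

```text
t 1.1 box pos [-219.4  521.1  231.3] toolx in box [-0.881  0.473  0.   ] toolz [-0. -0. -1.] F box [ 0.4  0.2 -0.3] grip 1.0
turn to align [-0.    -0.    -0.493] or [-0.     0.     2.649]
tool shift [-415.3 -436.6   11.3] aligned [-159.4 -581.1   11.3]
tool shift [-419.8 -434.2  119.3] aligned [-164.4 -581.1  119.3]schema error: expected keys tx, ty, tz, ax, ay, az, jaw
schema error: expected keys tx, ty, tz, ax, ay, az, jaw
schema error: expected keys tx, ty, tz, ax, ay, az, jaw
```

View pics/w1.png

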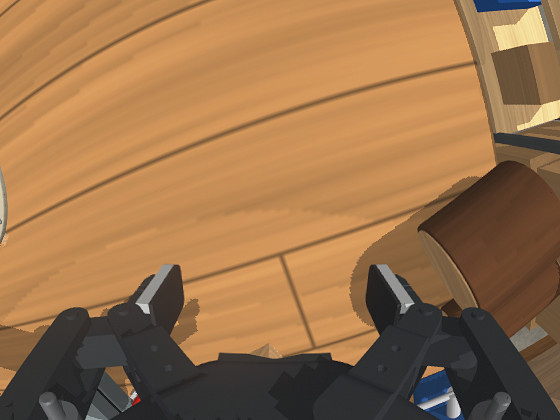

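The rows were refused because every key is required. The wrist picture only shows bare bench at the start pose.

```bash
python3 -m jog '[{"tx":0,"ty":0,"tz":0,"ax":0,"ay":0,"az":-0.165,"jaw":1},{"tx":0,"ty":0,"tz":0,"ax":0,"ay":0,"az":-0.165,"jaw":1},{"tx":0,"ty":0,"tz":0,"ax":0,"ay":0,"az":-0.163,"jaw":1},{"tx":-15,"ty":-55,"tz":0,"ax":0,"ay":0,"az":0,"jaw":1},{"tx":-15,"ty":-55,"tz":0,"ax":0,"ay":0,"az":0,"jaw":1}]' 30
python3 -m jog '[{"tx":-15,"ty":-55,"tz":0,"ax":0,"ay":0,"az":0,"jaw":1},{"tx":-15,"ty":-55,"tz":0,"ax":0,"ay":0,"az":0,"jaw":1},{"tx":-15,"ty":-55,"tz":0,"ax":0,"ay":0,"az":0,"jaw":1},{"tx":-15,"ty":-55,"tz":0,"ax":0,"ay":0,"az":0,"jaw":1},{"tx":-15,"ty":-55,"tz":0,"ax":0,"ay":0,"az":0,"jaw":1}]'
python3 -m jog '[{"tx":-15,"ty":-55,"tz":0,"ax":0,"ay":0,"az":0,"jaw":1},{"tx":-15,"ty":-55,"tz":0,"ax":0,"ay":0,"az":0,"jaw":1},{"tx":-10,"ty":-50,"tz":0,"ax":0,"ay":0,"az":0,"jaw":1},{"tx":0,"ty":0,"tz":0,"ax":0,"ay":0,"az":0,"jaw":1}]'
python3 - <<'E'
from h import *
go((-60,-60,220),(-60,-60,112))
s,T=st();c=capture("wrist");save(c,"w2");print(s["eef_pos"],c["fx"],c["cx"],c["cy"],c["mount"].round(2).tolist())
for q in("well_mouth","isolator_tip"):print(q,place_of(q,"wrist")[:1])
E
```

```text
time_s: 1.82
eef_pos: [216.2, 392.7, 231.1]
ee_rot: [0.0, -0.084, 0.996, -0.0]
force: [0.7, -0.1, -0.2]
grip_width: -0.001
grip_force: 0.0
time_s: 2.45
eef_pos: [336.2, 133.5, 231.6]
ee_rot: [0.001, -0.084, 0.997, 0.0]
force: [1.1, 0.7, 0.4]
grip_width: 0.0
grip_force: 0.0
time_s: 2.95
eef_pos: [402.4, -18.3, 231.1]
ee_rot: [-0.0, -0.081, 0.997, -0.0]
force: [0.4, 1.3, 0.9]
grip_width: -0.001
grip_force: 0.0
t 2.95 box pos [-74.  -26.4 231.1] toolx in box [-1.     0.004  0.   ] toolz [-0. -0. -1.] F box [0.6 1.2 0.9] grip -0.0
turn to align [-0.    -0.    -0.004] or [-0.     0.     3.137]
tool shift [-14.2 -33.6  11.1] aligned [-14.  -33.6  11.1]
tool shift [-14.2 -33.5 119.1] aligned [-14.  -33.6 119.1]
[402.38101084 -18.31496775 231.12409682] 325.19226210127806 274.40434268982943 213.34840879092502 [[0.0, 0.96, 0.28, 69.76], [1.0, -0.0, -0.0, -1.31], [-0.0, 0.28, -0.96, -142.02], [0.0, 0.0, 0.0, 1.0]]
well_mouth [{'centre': [348.9, 273.0], 'conf': 0.75}]
isolator_tip [{'centre': [235.0, 271.8], 'conf': 0.74}]
```

View pics/w2.png

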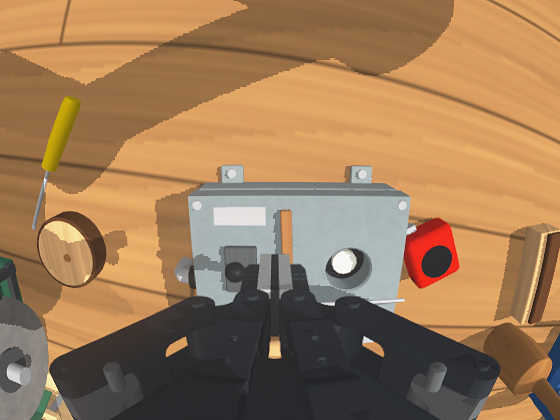

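```bash
cat >> h.py <<'E'
def wz(c,T,p,px,z):
    d=np.array([px[0]-c["cx"],px[1]-c["cy"]]);r=np.hypot(*d);th=r/c["fx"]
    v=np.array([np.sin(th)*d[0]/r,-np.sin(th)*d[1]/r,-np.cos(th)])
    M=c["mount"];o=p+T@M[:3,3];w=T@M[:3,:3]@v
    return Rb.T@(o+w*(z-o[2])/w[2]-C)
E
python3 - <<'E'
from h import *
s,T=st();c=capture("wrist")
print(s["eef_pos"])
for px,z,n in(((349,267),75,"well 4,50"),((344.5,261.5),56,"key 4,50"),((236,272),123.4,"ball -22,-60"),((189,196),75,"corner -75,-110"),((409,197),75,"corner -75,110"),((197,205),75,"screw"),((402,205),75,"screw")):
    print(n,wz(c,T,s["eef_pos"],px,z).round(1))
go((-60,-60,112))
E
```

```text
[401.41855403 -15.21745007 231.27851228]
well 4,50 [-0.9 53.  75. ]
key 4,50 [ 1.4 52.3 56. ]
ball -22,-60 [-19.9 -57.  123.4]
corner -75,-110 [ -75.6 -106.3   75. ]
corner -75,110 [-75.6 110.4  75. ]
screw [-66.6 -98.8  75. ]
screw [-67.3 103.5  75. ]
t 3.15 box pos [-74.4 -22.9 231.4] toolx in box [-1.    -0.001 -0.   ] toolz [ 0.  0. -1.] F box [0.3 0.3 0.3] grip -0.0
turn to align [0.    0.    0.001] or [-0.    0.   -3.14]
tool shift [-14.4 -37.1 119.4] aligned [-14.4 -37.1 119.4]
```

```bash
sed -i 's/C=np.array(\[471,20,0.\])/C=np.array([470.3,21.5,0.])/' h.py
python3 -m jog '[{"tx":-14,"ty":-36,"tz":20,"ax":0,"ay":0,"az":0,"jaw":1},{"tx":0,"ty":0,"tz":50,"ax":0,"ay":0,"az":0,"jaw":1},{"tx":0,"ty":0,"tz":49,"ax":0,"ay":0,"az":0,"jaw":1},{"tx":0,"ty":0,"tz":0,"ax":0,"ay":0,"az":0,"jaw":1},{"tx":0,"ty":0,"tz":0,"ax":0,"ay":0,"az":0,"jaw":1}]'
python3 - <<'E'
from h import *
go((-2,-60,112))
E
```

```text
time_s: 3.78
eef_pos: [422.4, -48.8, 114.1]
ee_rot: [0.001, -0.084, 0.996, -0.001]
force: [0.4, -0.1, 0.4]
grip_width: 0.001
grip_force: 0.0
t 3.775 box pos [-58.9 -61.4 114.1] toolx in box [-1.    -0.001 -0.002] toolz [ 0.002 -0.001 -1.   ] F box [ 0.4 -0.1  0.4] grip 0.0
turn to align [-0.001  0.002  0.001] or [-3.00e-03 -2.00e-03 -3.14e+00]
tool shift [-56.9   1.3   2.2] aligned [-56.9   1.4   2.1]
```

```bash
python3 -m jog '[{"tx":-12,"ty":1,"tz":0,"ax":0,"ay":0,"az":0,"jaw":1},{"tx":-12,"ty":0,"tz":0,"ax":0,"ay":0,"az":0,"jaw":1},{"tx":-12,"ty":0,"tz":0,"ax":0,"ay":0,"az":0,"jaw":1},{"tx":-12,"ty":0,"tz":0,"ax":0,"ay":0,"az":0,"jaw":1}]'
python3 -m jog '[{"tx":-5,"ty":0,"tz":0,"ax":0,"ay":0,"az":0,"jaw":1},{"tx":-4,"ty":0,"tz":0,"ax":0,"ay":0,"az":0,"jaw":1},{"tx":0,"ty":0,"tz":0,"ax":0,"ay":0,"az":0,"jaw":1}]'
python3 - <<'E'
from h import *
go((-2,-60,112))
E
```

```text
time_s: 4.28
eef_pos: [469.6, -39.9, 112.4]
ee_rot: [0.0, -0.084, 0.997, -0.0]
force: [-1.8, -0.6, 1.2]
grip_width: 0.0
grip_force: 1.1
time_s: 4.65
eef_pos: [477.6, -38.5, 112.1]
ee_rot: [-0.0, -0.084, 0.997, 0.0]
force: [-1.0, -0.3, -0.8]
grip_width: 0.0
grip_force: 0.3
t 4.65 box pos [ -2.8 -60.3 112.1] toolx in box [-1. -0.  0.] toolz [-0.  0. -1.] F box [-1.  -0.1 -0.8] grip 0.0
turn to align [ 0. -0.  0.] or [ 0.000e+00  1.000e-03 -3.141e+00]
tool shift [-0.8  0.3  0.1] aligned [-0.8  0.3  0.1]
```

```bash
for i in 1; do python3 -m jog '[{"tx":-2,"ty":0,"tz":0,"ax":0,"ay":0,"az":0,"jaw":1},{"tx":0,"ty":0,"tz":0,"ax":0,"ay":0,"az":0,"jaw":1}]'; done
python3 -m jog '[{"tx":-2,"ty":0,"tz":0,"ax":0,"ay":0,"az":0,"jaw":1},{"tx":0,"ty":0,"tz":0,"ax":0,"ay":0,"az":0,"jaw":1}]'
```

```text
time_s: 4.9
eef_pos: [479.4, -38.2, 112.2]
ee_rot: [-0.0, -0.083, 0.997, 0.0]
force: [-2.5, 0.0, 0.1]
grip_width: -0.001
grip_force: 0.8
time_s: 5.15
eef_pos: [481.3, -37.9, 112.2]
ee_rot: [-0.0, -0.084, 0.997, 0.0]
force: [-3.7, -0.2, 0.5]
grip_width: -0.001
grip_force: 1.8
```

```bash
python3 -m jog '[{"tx":-1.5,"ty":0,"tz":0,"ax":0,"ay":0,"az":0,"jaw":1},{"tx":0,"ty":0,"tz":0,"ax":0,"ay":0,"az":0,"jaw":1}]'
python3 -m jog '[{"tx":-1.5,"ty":0,"tz":0,"ax":0,"ay":0,"az":0,"jaw":1},{"tx":0,"ty":0,"tz":0,"ax":0,"ay":0,"az":0,"jaw":1}]'
```

```text
time_s: 5.4
eef_pos: [481.7, -37.7, 112.0]
ee_rot: [-0.002, -0.084, 0.996, 0.0]
force: [-10.9, -2.4, 3.0]
grip_width: -0.004
grip_force: 5.1
time_s: 5.65
eef_pos: [482.0, -37.6, 111.9]
ee_rot: [-0.004, -0.084, 0.996, 0.0]
force: [-17.1, -4.5, 6.6]
grip_width: 0.001
grip_force: 9.0
```

```bash
python3 -m jog '[{"tx":10,"ty":0,"tz":0,"ax":0,"ay":0,"az":0,"jaw":1},{"tx":32,"ty":0,"tz":0,"ax":0,"ay":0,"az":0,"jaw":1},{"tx":0,"ty":55,"tz":0,"ax":0,"ay":0,"az":0,"jaw":1},{"tx":0,"ty":55,"tz":0,"ax":0,"ay":0,"az":0,"jaw":1},{"tx":0,"ty":0,"tz":0,"ax":0,"ay":0,"az":0,"jaw":1}]'
python3 - <<'E'
from h import *
go((-35,50,110),(53,50,110))
c=capture("top");save(c,"t2")
P=cloud(c);b=(P-C)@Rb
for nm,y0,y1 in(("lever",-85,-35),):
    m=(b[...,2]>92)&(b[...,2]<150)&(b[...,1]>y0)&(b[...,1]<y1)&(abs(b[...,0])<70);print(nm,b[m][::6].round(0).tolist())
a=(200,170);im=c["color"][a[1]:a[1]+140,a[0]:a[0]+150,::-1];cv2.imwrite("pics/t2c.png",cv2.resize(im,None,fx=4,fy=4,interpolation=2))
E
```

```text
time_s: 6.28
eef_pos: [424.4, 66.6, 112.7]
ee_rot: [0.001, -0.086, 0.996, 0.0]
force: [0.4, 0.4, -0.1]
grip_width: 0.002
grip_force: 0.0
t 6.275 box pos [-37.7  52.1 112.7] toolx in box [-1.    -0.004 -0.002] toolz [ 0.002  0.    -1.   ] F box [ 0.5  0.3 -0.1] grip 0.0
turn to align [0.    0.002 0.004] or [-3.000e-03  0.000e+00 -3.137e+00]
tool shift [-2.7 -2.1  2.7] aligned [-2.7 -2.1  2.7]
tool shift [-90.7  -2.5   2.9] aligned [-90.7  -2.1   2.7]
lever [[27.0, -58.0, 127.0], [25.0, -57.0, 131.0], [23.0, -55.0, 128.0], [21.0, -69.0, 129.0], [19.0, -66.0, 130.0], [16.0, -61.0, 136.0], [16.0, -59.0, 124.0], [14.0, -59.0, 125.0], [12.0, -63.0, 121.0], [10.0, -59.0, 105.0], [7.0, -64.0, 108.0], [4.0, -59.0, 99.0], [1.0, -63.0, 99.0], [-4.0, -63.0, 96.0]]
```

View pics/t2c.png

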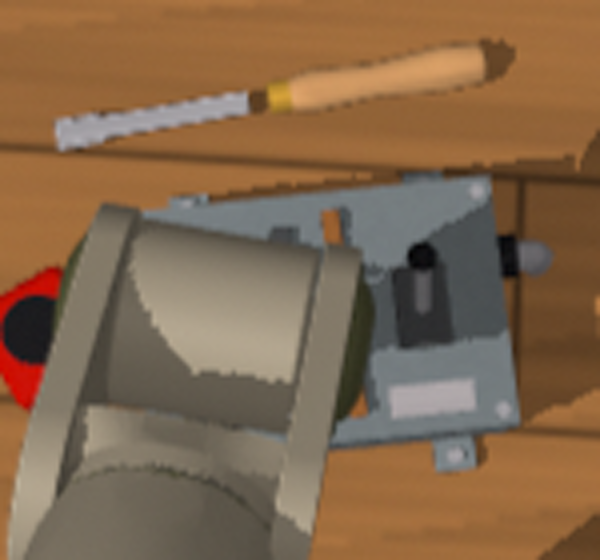

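The lever ball, at (421,257) in the crop, now leans away at about x = +20, so the isolator is off. Next is the flap.

```bash
python3 -m jog '[{"tx":-12,"ty":-2,"tz":1,"ax":0,"ay":0,"az":0,"jaw":1},{"tx":-9,"ty":0,"tz":1,"ax":0,"ay":0,"az":0,"jaw":1},{"tx":-9,"ty":0,"tz":0,"ax":0,"ay":0,"az":0,"jaw":1},{"tx":-9,"ty":0,"tz":0,"ax":0,"ay":0,"az":0,"jaw":1},{"tx":-9,"ty":0,"tz":0,"ax":0,"ay":0,"az":0,"jaw":1}]'
python3 -m jog '[{"tx":-9,"ty":0,"tz":0,"ax":0,"ay":0,"az":0,"jaw":1},{"tx":-9,"ty":0,"tz":0,"ax":0,"ay":0,"az":0,"jaw":1},{"tx":-9,"ty":0,"tz":0,"ax":0,"ay":0,"az":0,"jaw":1},{"tx":-9,"ty":0,"tz":0,"ax":0,"ay":0,"az":0,"jaw":1},{"tx":-4,"ty":0,"tz":0,"ax":0,"ay":0,"az":0,"jaw":1}]'
python3 -m jog '[{"tx":0,"ty":0,"tz":0,"ax":0,"ay":0,"az":0,"jaw":1}]'
python3 - <<'E'
from h import *
go((53,50,110))
E
```

```text
time_s: 6.95
eef_pos: [473.7, 69.8, 112.3]
ee_rot: [0.001, -0.084, 0.997, -0.0]
force: [-12.2, -1.6, 37.4]
grip_width: 0.001
grip_force: 1.6
time_s: 7.58
eef_pos: [512.1, 76.8, 109.8]
ee_rot: [-0.0, -0.084, 0.997, 0.0]
force: [-1.4, -0.2, -0.7]
grip_width: 0.001
grip_force: 0.5
time_s: 7.7
eef_pos: [512.0, 76.8, 110.0]
ee_rot: [-0.0, -0.084, 0.997, 0.0]
force: [-0.6, -0.4, -0.2]
grip_width: 0.0
grip_force: 0.0
t 7.7 box pos [ 50.3  47.6 110. ] toolx in box [-1. -0.  0.] toolz [-0.  0. -1.] F box [-0.7 -0.2 -0.2] grip 0.0
turn to align [ 0. -0.  0.] or [ 0.     0.    -3.141]
tool shift [-2.7  2.4  0. ] aligned [-2.7  2.4  0. ]
```

```bash
python3 -m jog '[{"tx":20,"ty":1,"tz":0,"ax":0,"ay":0,"az":0,"jaw":1},{"tx":35,"ty":0,"tz":-30,"ax":0,"ay":0,"az":0,"jaw":1},{"tx":25,"ty":0,"tz":-40,"ax":0,"ay":0,"az":0,"jaw":1},{"tx":0,"ty":0,"tz":0,"ax":0,"ay":0,"az":0,"jaw":1},{"tx":0,"ty":0,"tz":0,"ax":0,"ay":0,"az":0,"jaw":1}]'
python3 - <<'E'
from h import *
go((4,50,90))
s,T=st();c=capture("wrist");save(c,"w3");np.save("T",np.vstack([T,s["eef_pos"]]))
for q in("well_mouth","reset_key","flap_edge"):
    for r in place_of(q,"wrist")[:1]:print(q,r,wz(c,T,s["eef_pos"],r["centre"],75).round(1))
E
```

```text
time_s: 8.32
eef_pos: [432.8, 64.4, 179.9]
ee_rot: [-0.0, -0.083, 0.997, 0.0]
force: [-0.4, -0.2, -0.4]
grip_width: -0.003
grip_force: 0.0
t 8.325 box pos [-29.8  48.5 179.9] toolx in box [-1. -0.  0.] toolz [-0.  0. -1.] F box [-0.4 -0.1 -0.4] grip -0.0
turn to align [ 0. -0.  0.] or [ 0.     0.    -3.142]
tool shift [-33.9   1.4  89.9] aligned [-33.8   1.5  89.9]
well_mouth {'centre': [269.2, 253.7], 'conf': 0.67} [ 6.1 43.3 75. ]Traceback (most recent call last):
  File "<stdin>", line 5, in <module>
ValueError: it knows: billet, driver, flap_edge, flap_hinge, gouge, isolator_tip, log_slice, mallet, pencil, starter, tape, well_mouth
```

View pics/w3.png

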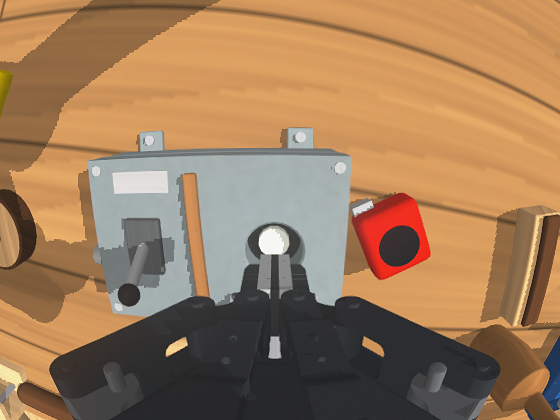

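```bash
python3 - <<'E'
from h import *
A=np.load("T.npy");T,p=A[:3],A[3];c=capture("wrist")
for px,z,n in(((275.5,250),75,"well"),((245,247),75,"L -20,.."),((306,247),75,"R"),((275,223),75,"top -20,50"),((274,241),56,"key 4,50"),((89,158),75,"corner -75,-110"),((350,151),75,"corner -75,110")):
    print(n,wz(c,T,p,px,z).round(1))
g=cv2.cvtColor(c["color"],cv2.COLOR_RGB2GRAY)[215:260,240:310]
n,l,s,ce=cv2.connectedComponentsWithStats((g>215).astype(np.uint8));print(s,ce+[240,215])
go((3,50,82))
E
```

```text
well [ 2.8 48.5 75. ]
L -20,.. [ 0.2 23.5 75. ]
R [ 0.2 73.5 75. ]
top -20,50 [-20.5  48.   75. ]
key 4,50 [ 2.1 47.2 56. ]
corner -75,-110 [ -77.3 -110.3   75. ]
corner -75,110 [-78.6 105.8  75. ]
[[   0    0   70   45 2648]
 [  19   14   25   25  502]] [[275.21903323 236.01057402]
 [270.70717131 242.21912351]]
t 8.475 box pos [-29.9  48.6 179.3] toolx in box [-1.    -0.     0.002] toolz [-0.002  0.001 -1.   ] F box [-0.  -0.1  0.3] grip 0.0
turn to align [ 0.001 -0.002  0.   ] or [ 3.000e-03  1.000e-03 -3.141e+00]
tool shift [-33.1   1.3  97.3] aligned [-32.9   1.4  97.3]
```

```bash
python3 -m jog '[{"tx":-32.5,"ty":0,"tz":0,"ax":0,"ay":0,"az":0,"jaw":1},{"tx":0,"ty":0,"tz":45,"ax":0,"ay":0,"az":0,"jaw":1},{"tx":0,"ty":0,"tz":45,"ax":0,"ay":0,"az":0,"jaw":1},{"tx":0,"ty":0,"tz":0,"ax":0,"ay":0,"az":0,"jaw":1},{"tx":0,"ty":0,"tz":8,"ax":0,"ay":0,"az":0,"jaw":1}]'
python3 -m jog '[{"tx":0,"ty":0,"tz":8,"ax":0,"ay":0,"az":0,"jaw":1},{"tx":0,"ty":0,"tz":8,"ax":0,"ay":0,"az":0,"jaw":1},{"tx":0,"ty":0,"tz":0,"ax":0,"ay":0,"az":0,"jaw":1}]'
python3 - <<'E'
from h import *
go((3,50,50))
E
```

```text
time_s: 9.1
eef_pos: [466.0, 69.7, 83.5]
ee_rot: [0.001, -0.084, 0.997, -0.0]
force: [-0.7, -0.7, -0.6]
grip_width: 0.002
grip_force: 0.0
time_s: 9.48
eef_pos: [464.7, 69.8, 66.0]
ee_rot: [-0.0, -0.084, 0.997, 0.0]
force: [-0.5, 0.3, 1.2]
grip_width: 0.002
grip_force: 0.0
t 9.475 box pos [ 2.5 48.6 66. ] toolx in box [-1.    -0.     0.001] toolz [-0.001  0.    -1.   ] F box [-0.4  0.4  1.2] grip 0.0
turn to align [ 0.    -0.001  0.   ] or [ 1.000e-03  0.000e+00 -3.141e+00]
tool shift [-0.5  1.4 16. ] aligned [-0.5  1.4 16. ]
```

Inside the well (z = 66) with no contact.

```bash
python3 -m jog '[{"tx":0,"ty":0,"tz":5,"ax":0,"ay":0,"az":0,"jaw":1},{"tx":0,"ty":0,"tz":4,"ax":0,"ay":0,"az":0,"jaw":1},{"tx":0,"ty":0,"tz":0,"ax":0,"ay":0,"az":0,"jaw":1}]'
python3 -m jog '[{"tx":0,"ty":0,"tz":3,"ax":0,"ay":0,"az":0,"jaw":1},{"tx":0,"ty":0,"tz":0,"ax":0,"ay":0,"az":0,"jaw":1}]'
python3 -m jog '[{"tx":0,"ty":0,"tz":3,"ax":0,"ay":0,"az":0,"jaw":1},{"tx":0,"ty":0,"tz":0,"ax":0,"ay":0,"az":0,"jaw":1}]'
python3 -m jog '[{"tx":0,"ty":0,"tz":2,"ax":0,"ay":0,"az":0,"jaw":1},{"tx":0,"ty":0,"tz":0,"ax":0,"ay":0,"az":0,"jaw":1}]'
```

```text
time_s: 9.85
eef_pos: [464.7, 69.8, 57.0]
ee_rot: [-0.0, -0.083, 0.997, 0.0]
force: [0.4, -0.3, 0.4]
grip_width: 0.002
grip_force: 0.0
time_s: 10.1
eef_pos: [464.9, 69.8, 54.2]
ee_rot: [0.0, -0.084, 0.997, -0.0]
force: [-0.5, 0.3, 0.6]
grip_width: -0.003
grip_force: 0.0
time_s: 10.35
eef_pos: [464.8, 69.8, 51.1]
ee_rot: [-0.0, -0.083, 0.997, 0.0]
force: [-0.3, 0.8, 0.0]
grip_width: -0.001
grip_force: 0.0
time_s: 10.6
eef_pos: [464.9, 69.8, 49.8]
ee_rot: [0.0, -0.084, 0.996, -0.0]
force: [-3.6, -0.3, 8.6]
grip_width: -0.0
grip_force: 5.0
```

```bash
python3 -m jog '[{"tx":0,"ty":0,"tz":1.5,"ax":0,"ay":0,"az":0,"jaw":1},{"tx":0,"ty":0,"tz":0,"ax":0,"ay":0,"az":0,"jaw":1}]'
python3 -m jog '[{"tx":0,"ty":0,"tz":-10,"ax":0,"ay":0,"az":0,"jaw":1},{"tx":0,"ty":0,"tz":-35,"ax":0,"ay":0,"az":0,"jaw":1},{"tx":0,"ty":0,"tz":-50,"ax":0,"ay":0,"az":0,"jaw":1},{"tx":33,"ty":0,"tz":-36,"ax":0,"ay":0,"az":0,"jaw":1},{"tx":0,"ty":0,"tz":0,"ax":0,"ay":0,"az":0,"jaw":1}]'
python3 - <<'E'
from h import *
s,T=st();c=capture("wrist");w=c["color"][205:300,220:330,::-1]
c=capture("scene");P=cloud(c);b=(P-C)@Rb
m=(b[...,2]>80)&(b[...,2]<160)&(b[...,1]>20)&(b[...,1]<80)&(b[...,0]>48)&(b[...,0]<115)&(c["depth"]>0)
print("flap",b[m][::20].round(0).tolist())
k=c["color"][110:250,160:330,::-1]
cv2.imwrite("pics/w4.png",np.hstack([cv2.resize(w,(400,345),interpolation=2),cv2.resize(k,(400,345),interpolation=2)]))
go((115,50,210),(115,50,130))
E
```

```text
time_s: 10.85
eef_pos: [465.0, 69.8, 49.5]
ee_rot: [0.0, -0.084, 0.996, -0.0]
force: [-10.4, -0.0, 26.0]
grip_width: -0.001
grip_force: 13.0
time_s: 11.48
eef_pos: [432.2, 64.2, 181.0]
ee_rot: [0.002, -0.083, 0.997, -0.0]
force: [1.1, 0.4, -0.1]
grip_width: -0.001
grip_force: 0.0
flap [[83.0, 79.0, 150.0], [82.0, 57.0, 150.0], [71.0, 53.0, 129.0], [49.0, 57.0, 86.0], [76.0, 21.0, 142.0]]
t 11.575 box pos [-30.3  48.5 178.5] toolx in box [-1.  0. -0.] toolz [ 0. -0. -1.] F box [ 0.   0.5 -0.9] grip 0.0
turn to align [-0.  0. -0.] or [0.    0.    3.142]
tool shift [-145.3    1.5  -31.5] aligned [-145.3    1.5  -31.5]
tool shift [-145.3    1.5   48.5] aligned [-145.3    1.5   48.5]
```

View pics/w4.png

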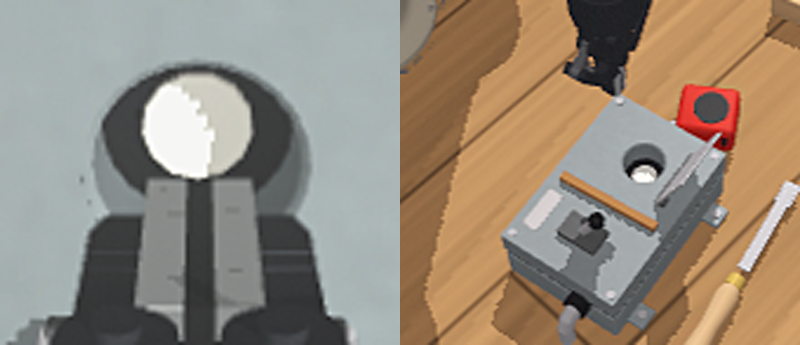

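```bash
python3 -m jog '[{"tx":0,"ty":0,"tz":-35,"ax":0,"ay":0,"az":0,"jaw":1},{"tx":-50,"ty":1,"tz":0,"ax":0,"ay":0,"az":0,"jaw":1},{"tx":-50,"ty":0,"tz":0,"ax":0,"ay":0,"az":0,"jaw":1},{"tx":-50,"ty":0,"tz":0,"ax":0,"ay":0,"az":0,"jaw":1},{"tx":0,"ty":0,"tz":0,"ax":0,"ay":0,"az":0,"jaw":1}]'
python3 -m jog '[{"tx":0,"ty":0,"tz":0,"ax":0,"ay":0,"az":0,"jaw":1},{"tx":0,"ty":0,"tz":40,"ax":0,"ay":0,"az":0,"jaw":1},{"tx":0,"ty":0,"tz":40,"ax":0,"ay":0,"az":0,"jaw":1},{"tx":0,"ty":0,"tz":0,"ax":0,"ay":0,"az":0,"jaw":1},{"tx":0,"ty":0,"tz":0,"ax":0,"ay":0,"az":0,"jaw":1}]'
python3 - <<'E'
from h import *
go((56,50,135),(-9,50,79))
E
```

```text
time_s: 12.2
eef_pos: [581.8, 90.6, 210.2]
ee_rot: [-0.002, -0.084, 0.996, 0.0]
force: [-0.9, -0.2, -0.1]
grip_width: 0.002
grip_force: 0.0
time_s: 12.82
eef_pos: [580.5, 90.2, 135.7]
ee_rot: [0.001, -0.083, 0.997, -0.0]
force: [0.4, 0.3, 0.7]
grip_width: -0.001
grip_force: 0.0
t 12.825 box pos [120.1  49.4 135.7] toolx in box [-1.    -0.    -0.002] toolz [ 0.002 -0.001 -1.   ] F box [0.4 0.2 0.7] grip -0.0
turn to align [-0.001  0.002  0.   ] or [-4.000e-03 -1.000e-03 -3.141e+00]
tool shift [64.1  0.6  0.6] aligned [64.1  0.6  0.7]
tool shift [129.2   0.7  56.4] aligned [129.1   0.6  56.7]
```

```bash
python3 -m jog '[{"tx":14,"ty":0,"tz":0,"ax":0,"ay":0,"az":0,"jaw":1},{"tx":10,"ty":0,"tz":0,"ax":0,"ay":0,"az":0,"jaw":1},{"tx":10,"ty":0,"tz":0,"ax":0,"ay":0,"az":0,"jaw":1},{"tx":10,"ty":0,"tz":0,"ax":0,"ay":0,"az":0,"jaw":1},{"tx":10,"ty":0,"tz":0,"ax":0,"ay":0,"az":0,"jaw":1}]'
python3 -m jog '[{"tx":10,"ty":0,"tz":0,"ax":0,"ay":0,"az":0,"jaw":1},{"tx":8,"ty":0,"tz":5,"ax":0,"ay":0,"az":0,"jaw":1},{"tx":8,"ty":0,"tz":6,"ax":0,"ay":0,"az":0,"jaw":1},{"tx":8,"ty":0,"tz":7,"ax":0,"ay":0,"az":0,"jaw":1},{"tx":8,"ty":0,"tz":7,"ax":0,"ay":0,"az":0,"jaw":1}]'
python3 -m jog '[{"tx":8,"ty":0,"tz":7,"ax":0,"ay":0,"az":0,"jaw":1},{"tx":8,"ty":0,"tz":7,"ax":0,"ay":0,"az":0,"jaw":1},{"tx":6,"ty":0,"tz":5,"ax":0,"ay":0,"az":0,"jaw":1},{"tx":6,"ty":0,"tz":5,"ax":0,"ay":0,"az":0,"jaw":1},{"tx":0,"ty":0,"tz":0,"ax":0,"ay":0,"az":0,"jaw":1}]'
python3 - <<'E'
from h import *
go((-9,50,79))
E
```

```text
time_s: 13.45
eef_pos: [526.3, 81.2, 134.0]
ee_rot: [0.0, -0.083, 0.997, -0.0]
force: [1.0, 1.0, 0.5]
grip_width: 0.006
grip_force: 0.4
time_s: 14.08
eef_pos: [484.7, 74.2, 108.2]
ee_rot: [-0.0, -0.084, 0.997, 0.0]
force: [1.1, -0.1, 1.1]
grip_width: 0.005
grip_force: 0.5
time_s: 14.7
eef_pos: [457.2, 69.6, 84.4]
ee_rot: [-0.001, -0.083, 0.997, 0.0]
force: [0.2, -0.4, -0.1]
grip_width: -0.002
grip_force: 0.0
t 14.7 box pos [-4.9 49.6 84.4] toolx in box [-1.    -0.     0.001] toolz [-0.001  0.    -1.   ] F box [ 0.2 -0.5 -0.1] grip -0.0
turn to align [ 0.    -0.001  0.   ] or [ 2.000e-03  0.000e+00 -3.142e+00]
tool shift [4.1 0.4 5.5] aligned [4.1 0.4 5.4]
```

```bash
python3 -m jog '[{"tx":5,"ty":0,"tz":3,"ax":0,"ay":0,"az":0,"jaw":1},{"tx":4,"ty":0,"tz":2,"ax":0,"ay":0,"az":0,"jaw":1},{"tx":0,"ty":0,"tz":0,"ax":0,"ay":0,"az":0,"jaw":1}]'
python3 -m jog '[{"tx":0,"ty":0,"tz":1.5,"ax":0,"ay":0,"az":0,"jaw":1},{"tx":0,"ty":0,"tz":0,"ax":0,"ay":0,"az":0,"jaw":1}]'
python3 -m jog '[{"tx":0,"ty":0,"tz":1,"ax":0,"ay":0,"az":0,"jaw":1},{"tx":0,"ty":0,"tz":0,"ax":0,"ay":0,"az":0,"jaw":1}]'
```

```text
time_s: 15.08
eef_pos: [448.6, 68.1, 79.7]
ee_rot: [-0.0, -0.083, 0.997, 0.0]
force: [-0.7, 0.0, 0.7]
grip_width: 0.002
grip_force: 0.0
time_s: 15.32
eef_pos: [449.0, 68.1, 78.9]
ee_rot: [0.0, -0.084, 0.996, -0.0]
force: [-3.9, -0.3, 9.6]
grip_width: -0.002
grip_force: 4.7
time_s: 15.58
eef_pos: [449.1, 68.1, 78.7]
ee_rot: [0.0, -0.084, 0.996, -0.0]
force: [-7.5, -0.0, 20.9]
grip_width: 0.001
grip_force: 10.3
```

Hard contact at 78.7 means the flap is flat. I'll retract and verify.

```bash
python3 -m jog '[{"tx":0,"ty":0,"tz":-10,"ax":0,"ay":0,"az":0,"jaw":1},{"tx":0,"ty":0,"tz":-50,"ax":0,"ay":0,"az":0,"jaw":1},{"tx":30,"ty":0,"tz":-50,"ax":0,"ay":0,"az":0,"jaw":1},{"tx":50,"ty":0,"tz":-30,"ax":0,"ay":0,"az":0,"jaw":1},{"tx":0,"ty":0,"tz":0,"ax":0,"ay":0,"az":0,"jaw":1}]'
python3 - <<'E'
from h import *
c=capture("scene");P=cloud(c);b=(P-C)@Rb
for n,x0,x1 in(("near edge",-30,-15),("mid",-10,15),("hinge",20,38)):
    m=(b[...,1]>22)&(b[...,1]<78)&(b[...,0]>x0)&(b[...,0]<x1)&(c["depth"]>0);print(n,m.sum(),np.median(b[m][:,2]).round(1))
m=(abs(b[...,1]+60)<14)&(abs(b[...,0])<60)&(b[...,2]>115)&(b[...,2]<145);print("ball",b[m].mean(0).round(1))
cv2.imwrite("pics/s5.png",cv2.resize(c["color"][90:270,130:370,::-1],(720,540),interpolation=2))
E
```

```text
time_s: 16.2
eef_pos: [369.2, 54.7, 219.7]
ee_rot: [0.003, -0.083, 0.997, -0.001]
force: [0.3, -0.5, -0.5]
grip_width: -0.0
grip_force: 0.0
near edge 97 79.0
mid 168 79.2
hinge 123 79.4
ball [ 23.6 -62.3 128. ]
```

View pics/s5.png

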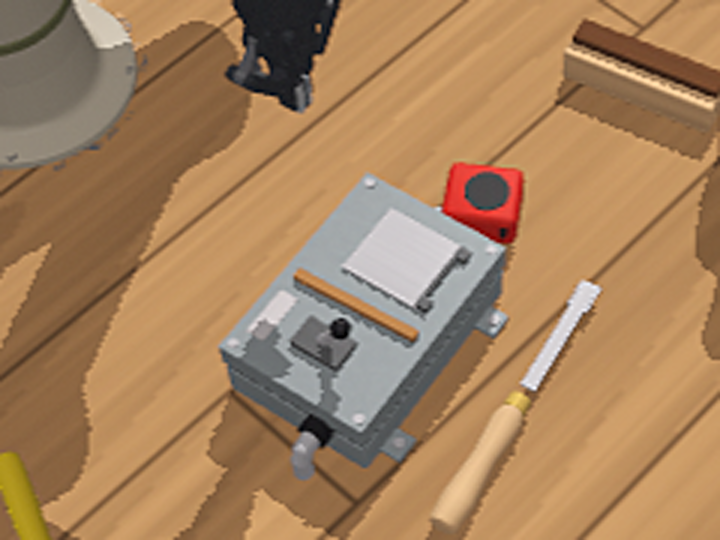

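The flap lies flat over the well at (405,258), the lever at (340,328) leans away, the pencil and tools are undisturbed and the arm is clear.

```bash
python3 -c "from rig import finish_job; print(finish_job())"
```

```text
the job is handed in; nothing more can be done
None
```

The job is handed in at about 16 s of the 61 s: isolator off, reset key pressed to its hard stop, flap flat over the well, pencil and tools undisturbed; the one blemish was a brief 37 N reading (of the 40 N body limit) while opening the flap.

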